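Take the left-hand rotor nut off a bench centrifuge

TASK

The centrifuge's rotor has to come out for cleaning: take off its clamping nut. It has a left-hand thread, so turn it clockwise seen from above until the engraved white line on the nut has come round to the white dot on the rotor hub, letting it climb freely without forcing, pulling or leaning on the thread, and only then draw it straight up off the spindle. Set it down gently, right way up, in the empty half of the steel tray, let go, and leave everything else where it is.

Things in the scene. Friction and masses are not known exactly. Their poses are not given: they have to be found in the camera images.
- nut: The clamping nut: bright metal cap nut, 12 flat sides, 44 mm across flats, 46 mm tall, 0.13-0.21 kg, the only thing to handle. Origin: centre of its open underside; z up its axis; x points to the white line on its top; flats face x and every 30 degrees from it. Corner notches mark a left-hand thread: clockwise from above undoes it. Grip it by two opposite flats, from above.
- nut_line (a point): Outer end of the engraved white line on the nut's top, 22 mm from its axis, 46 mm above its underside.
- rotor: Blue rotor, 130 mm wide, locked, with the steel spindle on which the nut sits. Origin: on the spindle's axis at the flat hub face (68 mm wide); z up. The nut's underside starts about 5 mm above it, on a spring washer (pushes up a few N). Spindle 24 mm tall, coarse left-hand thread with 1.5 mm axial and 1 mm side play: the nut climbs several mm as it is undone and comes free after 2.2 to 2.5 rad.
- release_dot (a point): White dot, 8 mm wide, on the hub face, 29 mm from the axis, 150 degrees clockwise from the lock line. With the nut's line pointing at it (or up to 20 degrees past) the nut is out of its thread and can be drawn up; more than 10 degrees before it the thread still holds it.
- lock_line (a point): White line on the hub face, 29 mm from the axis, along the rotor's x. At the start the nut's line points at it, or is up to 17 degrees clockwise past it.
- centrifuge: Small white bench centrifuge, fixed: housing 190 x 170 mm, 76 mm tall, on it the steel bowl, 168 mm wide, rim 114 mm above the table. Origin: centre of its underside on the table. The rotor's hub face lies 122 mm above the table, so the nut stands clear above the rim. Its spindle bearing is delicate: pulls and side loads of more than some 8 N on the nut are too much.
- tray: Steel tray, fixed, 150 mm (its x) by 210 mm (its y), walls 16 mm high and 3 mm thick, floor 3 mm thick, with a partition across the middle of its y. Origin: centre of its underside on the table. Its -y half holds the bur block, its +y half is empty.
- tray_empty (a point): Middle of the floor of the tray's empty half, 3 mm above the table; inside it is 144 mm (tray's x) by 101 mm (tray's y).
- bur_block: Small red block with burs, 40 x 28 mm, 31 mm tall, loose in the other half of the tray. Leave alone. Origin: centre of its underside.
- lid: The centrifuge's smoky clear lid, 166 mm wide, 45 mm tall, lying loose on the table. Leave alone. Origin: centre of its underside.
- tube_rack: Green rack with small capped tubes, 50 x 130 mm, 54 mm tall, loose on the table. Leave alone. Origin: centre of its underside.
- handpiece: Blue and steel drill handpiece, 160 mm long along its x, 19 mm thick, loose on the table. Leave alone. Origin: below its middle, on the table.

How it is judged:
On the way, in this order (a step that is already met when the one before it is completed fails the run):
1. the nut, still on the spindle, is turned clockwise until its white line stands at the white dot (within about 20 degrees) (horizontal distance between nut_line and release_dot below 0.0115 m and horizontal distance between nut and rotor below 0.004 m and z of nut in the frame of rotor below 0.018 m), for 0.1 s.
2. the nut is lifted clear of the spindle (z of nut in the frame of rotor above 0.028 m), for 0.1 s.
At the end, for the whole second after the job is handed in: The nut stands upright (within about 6 degrees) on the floor of the empty half of the tray, wholly inside its walls, at rest and let go (x of nut in the frame of tray_empty between -0.051 and 0.051 m and y of nut in the frame of tray_empty between -0.031 and 0.031 m and z of nut in the frame of tray_empty between -0.003 and 0.003 m and angle between nut's own z axis and vertical below 0.1 rad and linear speed of nut below 0.02 m/s); the robot touches nothing.
It fails at once if the thread or the spindle is strained: more than 25 N between nut and rotor (contact force between nut and rotor above 25 N).
It fails at once if the nut is dropped or thrown (contact force between the fingers and nut below 0.3 N and linear speed of nut above 0.4 m/s).
It fails at once if a bystander is moved more than 15 mm (distance of any of bur_block, lid, tube_rack, handpiece from where it was at the start of the episode above 0.015 m).
It also fails if it takes over 64 s, if anything falls off the work surface, if the arm or the gripper's body presses on something with over 40 N, if the wrist force passes 120 N, or if a joint passes its speed limit or range.

ROBOT

A 6-joint arm with a two-finger parallel gripper is mounted at the origin on the work surface. World frame = base frame: x ahead of the robot, y to its left, z up, the work surface at z = 0. Lengths are in m, angles in rad, forces in N, time in s.
With the tool pointing down it reaches from about 0.425 to 0.95 m from the base axis. Payload 3.5 kg.
Tool frame: the origin (TCP) lies midway between the tips of the shut fingers; the grasp point (between the pads) lies grasp_offset behind it (grasp_offset is the distance from the TCP to the grasp point, in m); z points along the fingers, y is the direction in which the jaws open and shut (so a half turn about z gives the same grasp; the last joint's range is limited). The gripper opens to 85 mm and grips with 20 to 120 N. Pads are 22 mm wide; open, the fingers measure 114 mm over their backs; the gripper's body (76 mm by 85 mm) begins 54 mm behind the grasp point. The pads swing forward as they close: fully open they stand 13 mm farther back than shut.
Start: joints at [-1.309, 0.286, 1.577, -0, 1.279, -0.15], TCP at [0.27, -0.619, 0.231] pointing down, gripper open.
Joint ranges: [-2.77, 2.77], [-0.9, 2.22], [0.21, 2.48], [-1.53, 4.67], [0.24, 2.81], [-2.84, 2.84]. Speed limits (rad/s): [2.79, 2.79, 3.14, 3.14, 3.14, 3.14].

INTERFACE

Orientations are given as a unit quaternion [x, y, z, w].
In Python, from plant import * gives the robot as it stands.
- The arm moves only by the tool jog_arm, never from a script. Its argument "targets" is text: rows parted by semicolons, each of 7 numbers parted by spaces: the shift along the world's x, y, z in mm, then the turn, a rotation vector about the world's x, y, z in degrees, then the gripper's target within -1 to 1 (fully open at 1, half-way at 0, shut at -1). A call has 1 to 10 rows; each row shifts and turns the pose as measured when the row begins; what a row does not reach is not made up. A row lasts 1/12 s, in which the tool goes at most 41.7 mm and 7.16 degrees, less where a joint would pass 70% of its speed; a pose out of reach is approached as far as the arm can. A call with a gripper value outside its range is refused whole. The fingers move at their own pace and stop on an object; "force" is the grip in N (left out, the last holds). Time passes only in rows, so rows that do not move let the fingers close. It gives the time, the measured TCP pose, the force and the opening at its end, in the units of the state.
- get_state(): the state, without advancing time (a new reading comes with each control period).
- read_camera(name): name is "scene" or "top"; returns a dict with "pixels" (384x512x3 uint8, blue, green, red), "mtx" (3x3 intrinsics, pixels), "world_from_camera" (4x4, takes a point from camera to world coordinates). Camera axes: x right, y up, looking along -z (the intrinsics and any distortion apply to the point x, -y, -z); pixel columns grow to the right and rows downward; lengths in m; the calibration is good to about 2 mm. A picture is of the moment at which its call begins. There is no depth.
- sign_off(): hands the job in, once; it reports no verdict.
Trained networks look in a picture, given as the dict that the camera call returned (one of the last four; its "shot" number tells which), for a name from the list of things; names that differ only in an ending like _2 or _b are one class to them, and where a whole thing is asked for, a point or a joint stands for the part that bears it (a point fixed in the world has none). Each returns a list of dicts, best first, with "p" (0 to 1); they miss things now and then, are a little off and sometimes report something else, mostly with a low value. They report only what shows in the picture. A call takes as long as a camera call.
- spot_in(target, picture): "uv" ([column, row] in pixels, amid what is visible of it).
- silhouettes(target, picture): "mask" (384x512 bool, what is visible of it) and "uv" ([column, row] in pixels, amid what is visible of it).
- mark_of(target, picture): "uv" ([column, row] in pixels: a listed point, or the origin of a listed thing).
The state is a dict: "time": time; "qpos": joint angles; "dq": joint speeds; "joint_efforts": joint torques, N m; "eef_pos": TCP position; "tcp_rot": TCP orientation; "contact_force": force on the tool from outside, world axes, zero at the start; "wrist_torque": the same for the moment, N m; "opening": opening from 0.0 (shut) to 1.0 (fully open).
Only numpy, scipy, OpenCV 4.12 (cv2) and the standard library are available. Lean on these libraries where they do the work, as an engineer would, in place of code of your own. Each camera call takes 0.05 s, during which the arm holds its last target.

## Working session

There is one attempt and no reset: what is moved stays moved. The work goes in short steps, Python scripts to look and compute and a tool call to move; the robot and the scene stay as the last step left them, time stands still between calls to the robot, and variables do not carry over. Pictures are saved under pics/ and viewed, and the job is handed in when it is done.

Besides the shell and the picture viewer there is one more tool, called after "Request:" as name(argument=value, ...), one argument or row to a line, values as JSON. jog_arm: Moves the arm, as the interface text tells. Its arguments: {"type":"object","properties":{"targets":{"type":"string"},"force":{"type":"number"}},"required":["targets"]}

```bash
ls; mkdir -p pics
cat > h.py <<'E'
from plant import *
import numpy as np, cv2
def ray(pic,uv):
    K=np.array(pic["mtx"]);T=np.array(pic["world_from_camera"])
    d=np.linalg.inv(K)@np.array([uv[0],uv[1],1.]); d=np.array([d[0],-d[1],-d[2]])
    return T[:3,3],T[:3,:3]@d
def atz(pic,uv,z):
    o,d=ray(pic,uv); return o+d*(z-o[2])/d[2]
def proj(pic,p):
    K=np.array(pic["mtx"]);T=np.array(pic["world_from_camera"])
    c=np.linalg.inv(T)@np.r_[p,1.]; q=K@np.array([c[0],-c[1],-c[2]]); return q[:2]/q[2]
def tri(p1,u1,p2,u2):
    o1,d1=ray(p1,u1);o2,d2=ray(p2,u2)
    A=np.stack([d1,-d2],1);s=np.linalg.lstsq(A,o2-o1,rcond=None)[0]
    a=o1+s[0]*d1;b=o2+s[1]*d2
    return (a+b)/2,np.linalg.norm(a-b)
E
python3 - <<'E'
from h import *
np.set_printoptions(precision=4,suppress=True)
t=read_camera("top");s=read_camera("scene")
print({k:t[k] for k in t if k!="pixels"});print({k:s[k] for k in s if k!="pixels"})
cv2.imwrite("pics/t0.png",t["pixels"]);cv2.imwrite("pics/s0.png",s["pixels"])
for n in ["nut","nut_line","rotor","release_dot","lock_line","centrifuge","tray","tray_empty","bur_block","tube_rack","lid","handpiece"]:
    print(n)
    for nm,p in (("top",t),("scene",s)):
        r=mark_of(n,p)[:2]; print("  ",nm,[(np.round(x["uv"],1),round(x["p"],2)) for x in r])
print(get_state())
try: print(grasp_offset)
except Exception as e: print(e)
E
```

```text
pics
{'mtx': array([[351.8333,   0.    , 264.9569],
       [  0.    , 351.8333, 187.3173],
       [  0.    ,   0.    ,   1.    ]]), 'world_from_camera': array([[ 0.0152,  0.9931, -0.1164,  0.517 ],
       [-0.9998,  0.016 ,  0.0067, -0.0108],
       [ 0.0085,  0.1163,  0.9932,  1.1246],
       [ 0.    ,  0.    ,  0.    ,  1.    ]]), 'shot': 1}
{'mtx': array([[496.3134,   0.    , 255.2162],
       [  0.    , 496.3134, 195.6529],
       [  0.    ,   0.    ,   1.    ]]), 'world_from_camera': array([[-0.6158, -0.6438,  0.4542,  1.3822],
       [ 0.7879, -0.5088,  0.3469,  0.5612],
       [ 0.0078,  0.5715,  0.8206,  1.4878],
       [ 0.    ,  0.    ,  0.    ,  1.    ]]), 'shot': 2}
nut
   top [(array([318.7, 213.7]), 0.7)]
   scene [(array([229. , 158.4]), 0.67)]
nut_line
   top [(array([329.4, 208.2]), 0.5)]
   scene [(array([224.7, 151.6]), 0.78)]
rotor
   top [(array([319.1, 208.6]), 0.82)]
   scene [(array([231.1, 161.3]), 0.79), (array([230.2, 240.7]), 0.59)]
release_dot
   top [(array([317. , 220.9]), 0.71)]
   scene [(array([234. , 162.8]), 0.97)]
lock_line
   top [(array([328.8, 
[... 495 characters left out ...]
), 0.64)]
lid
   top [(array([266.1, 155.1]), 0.64)]
   scene [(array([230.9, 243.1]), 0.81)]
handpiece
   top [(array([392.6, 228.4]), 0.65)]
   scene [(array([314.9, 233.2]), 0.72), (array([230.2, 240.4]), 0.58)]
{'time': 1.3, 'qpos': array([-1.309 ,  0.2863,  1.5767, -0.    ,  1.2786, -0.15  ]), 'dq': array([ 0.0006,  0.001 , -0.0008, -0.    ,  0.0013,  0.    ]), 'joint_efforts': array([ -0.    , -40.5964, -29.2932,  -0.0001,   0.0006,   0.    ]), 'eef_pos': array([ 0.2702, -0.6185,  0.2313]), 'tcp_rot': array([ 0.9789,  0.2044, -0.    , -0.    ]), 'contact_force': array([-1.271 ,  0.6388,  0.7131]), 'wrist_torque': array([-0.0019,  0.052 , -0.0244]), 'opening': 1.0014963523979654}
0.0187
```

View images.

Run:
```python
import cv2
t=cv2.imread("pics/t0.png");s=cv2.imread("pics/s0.png")
cv2.imwrite("pics/t0c.png",cv2.resize(t[170:250,150:420],None,fx=2.9,fy=2.9,interpolation=cv2.INTER_CUBIC))
cv2.imwrite("pics/t0n.png",cv2.resize(t[180:240,280:355],None,fx=9,fy=9,interpolation=cv2.INTER_CUBIC))
cv2.imwrite("pics/s0n.png",cv2.resize(s[120:200,180:280],None,fx=7,fy=7,interpolation=cv2.INTER_CUBIC))
```

```text
(no output)
```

View pics/t0.png

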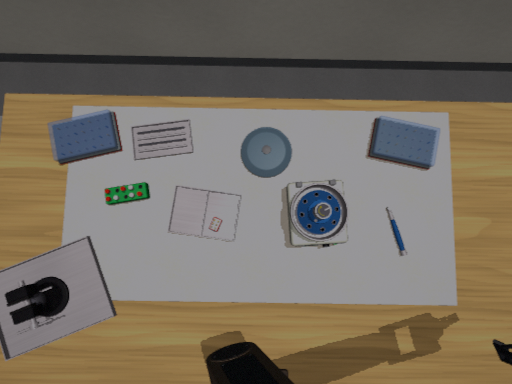

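View pics/s0.png

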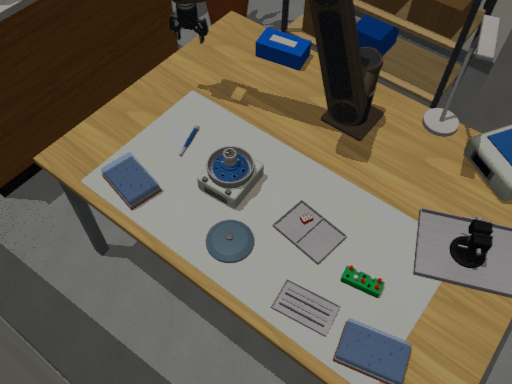

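```bash
sleep 0
```

```text
(no output)
```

View pics/t0n.png

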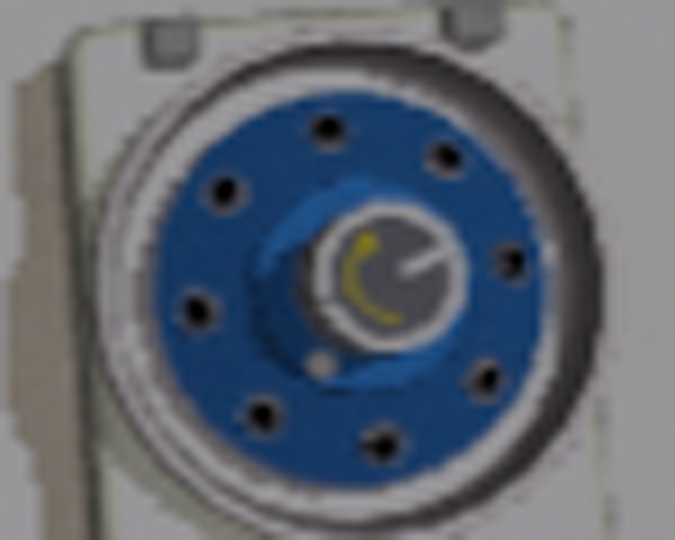

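View pics/s0n.png

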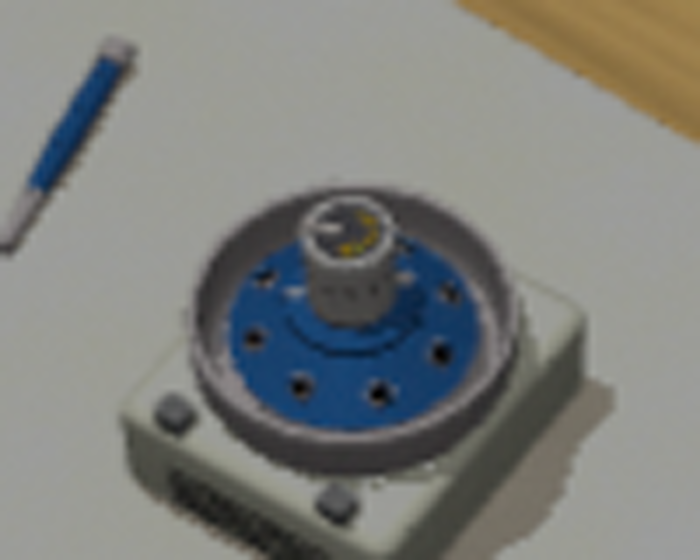

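Run:
```python
from h import *
np.set_printoptions(precision=4,suppress=True)
t=read_camera("top");s=read_camera("scene")
for nm,p in (("top",t),("scene",s)):
    for n in ["nut","rotor","tray","tray_empty"]:
        for r in silhouettes(n,p)[:1]:
            m=r["mask"];ys,xs=np.nonzero(m);print(nm,n,round(r["p"],2),m.sum(),xs.min(),xs.max(),ys.min(),ys.max(),np.round(r["uv"],1), cv2.minAreaRect(np.stack([xs,ys],1).astype(np.float32)))
# manual
print("nut centre top",atz(t,(323.5,210.8),.173))
print("line",atz(t,(329.8,208.7),.173))
print("dot",atz(t,(315.5,220.5),.122), "scene", atz(s,(180+405/7,120+276/7),.122))
print("nut c scene",atz(s,(180+348/7,120+230/7),.173),"line sc",atz(s,(180+320/7,120+226/7),.173),"lock sc",atz(s,(180+294/7,120+292/7),.122))
print("bowl rim top", atz(t,(280+352/9,180+287/9),.114),"scene",atz(s,(180+356/7,120+313/7),.114))
for n in ["nut","nut_line","release_dot","lock_line","tray_empty","tray","bur_block"]:
    a=mark_of(n,t);b=mark_of(n,s)
    if a and b: print(n,np.round(a[0]["uv"],1),np.round(b[0]["uv"],1),*tri(t,a[0]["uv"],s,b[0]["uv"]))
```

```text
top nut 0.82 227 313 330 203 218 [320.2 214. ] ((321.5, 210.5), (15.0, 17.0), 90.0)
top rotor 0.9 1258 297 339 190 234 [311.8 212.5] ((318.0, 212.0), (44.0, 42.0), 90.0)
top tray 0.65 3058 168 240 185 241 [201.2 212.6] ((203.69271850585938, 212.80526733398438), (67.2279281616211, 48.502197265625), 9.162347793579102)
top tray_empty 0.87 3053 168 240 186 241 [205.1 215.4] ((204.09458923339844, 212.43243408203125), (67.4035873413086, 48.16891098022461), 9.462322235107422)
scene nut 0.46 215 223 236 148 165 [229.  155.2] ((229.5, 156.5), (17.0, 13.0), 90.0)
scene rotor 0.75 599 213 247 155 180 [231.8 165.4] ((230.0, 167.5), (25.0, 34.0), 90.0)
scene tray 0.76 2271 274 346 201 262 [314.8 233.1] ((309.8330993652344, 230.2454071044922), (62.9140625, 41.92963409423828), 41.82017135620117)
scene tray_empty 0.98 2273 274 345 200 262 [310.  230.7] ((309.310302734375, 230.72412109375), (62.59768295288086, 40.51819610595703), 40.23635482788086)
nut centre top [ 0.5672 -0.1766  0.173 ]
line [ 0.5731 -0.1937  0.173 ]
dot [ 0.542  -0.1626  0.122 ] scene [ 0.5414 -0.1603  0.122 ]
nut c scene [ 0.5676 -0.1736  0.173 ] line sc [ 0.5742 -0.186   0.173 ] lock sc [ 0.584  -0.1976  0.122 ]
bowl rim top [ 0.567  -0.1742  0.114 ] scene [ 0.5703 -0.1688  0.114 ]
nut_line [329.5 208.7] [223.2 153.2] [ 0.5744 -0.1964  0.1601] 0.0023329392628642404
release_dot [314.  220.2] [236.1 162.4] [ 0.5445 -0.163   0.1055] 0.005196649605600339
lock_line [328.1 206.9] [224.1 161.1] [ 0.5795 -0.1955  0.1239] 0.006231698347830967
tray_empty [186.2 210.2] [318.3 241.1] [0.5743 0.2255 0.0071] 0.011127512729621286
tray [202.  213.8] [312.  231.2] [0.5596 0.1809 0.0068] 0.0029030243573908037
bur_block [216.4 222.8] [305.1 218.3] [0.5323 0.1335 0.01  ] 0.0014431909096873465
```

Run:
```python
import cv2
t=cv2.imread("pics/t0.png");s=cv2.imread("pics/s0.png")
cv2.imwrite("pics/t0tr.png",cv2.resize(t[180:246,160:250],None,fx=8,fy=8,interpolation=cv2.INTER_CUBIC))
```

```text
(no output)
```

View pics/t0tr.png

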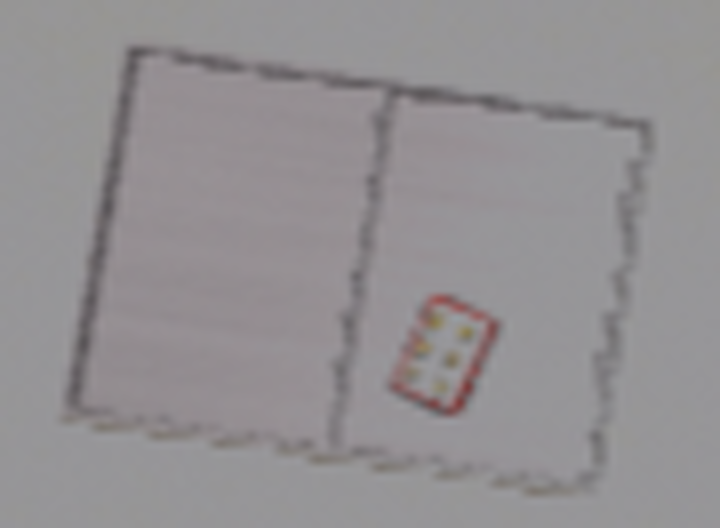

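Request:
jog_arm(
  targets="18 26 2 0 0 7 1; 18 26 2 0 0 7 1; 18 26 2 0 0 7 1; 18 26 2 0 0 7 1; 18 26 2 0 0 7 1; 18 26 2 0 0 7 1; 18 26 2 0 0 7 1; 18 26 2 0 0 7 1; 18 26 2 0 0 7 1; 18 26 2 0 0 7 1",
  force=25,
)

```text
time: 3.33
eef_pos: [0.451, -0.3522, 0.2516]
tcp_rot: [0.675, 0.738, -0.0, 0.002]
contact_force: [0.2, -0.1, 0.5]
opening: 1.005
```

Request:
jog_arm(
  targets="16 25 2 0 0 7 1; 16 25 2 0 0 7 1; 16 25 2 0 0 7 1; 16 25 1 0 0 7 1; 16 25 0 0 0 7 1; 16 25 0 0 0 7 1; 16 22 0 0 0 7 1; 4 5 0 0 0 0 1",
)

```text
time: 4.0
eef_pos: [0.5738, -0.1615, 0.262]
tcp_rot: [0.295, 0.955, 0.001, 0.005]
contact_force: [-0.4, -0.1, -0.3]
opening: 1.003
```

```bash
cat > look.py <<'E'
import sys
from h import *
np.set_printoptions(precision=4,suppress=True)
g=get_state();print(g["time"],g["eef_pos"],g["qpos"][5],g["contact_force"],g["wrist_torque"],g["opening"])
a=g["tcp_rot"];print("yaw",np.degrees(2*np.arctan2(a[1],a[0]))-90)
tag=sys.argv[1]
t=read_camera("top");s=read_camera("scene")
T=cv2.resize(t["pixels"][180:240,280:355],None,fx=6,fy=6,interpolation=cv2.INTER_CUBIC)[:360]
u,v=(int(x) for x in sys.argv[2:4]) if len(sys.argv)>3 else (180,120)
S=cv2.resize(s["pixels"][v:v+80,u:u+75],None,fx=4.5,fy=4.5,interpolation=cv2.INTER_CUBIC)
cv2.imwrite(f"pics/{tag}.png",np.hstack([T[:,:440],S[:360,:350]]))
cv2.imwrite(f"pics/{tag}_rt.png",t["pixels"]);cv2.imwrite(f"pics/{tag}_rs.png",s["pixels"])
E
python3 look.py a1
```

```text
4.0 [ 0.5738 -0.1615  0.262 ] -1.4186526006515139 [-0.3702 -0.0875 -0.2755] [0.0065 0.0125 0.019 ] 1.0027767911252126
yaw 55.64711122019668
```

View pics/a1.png

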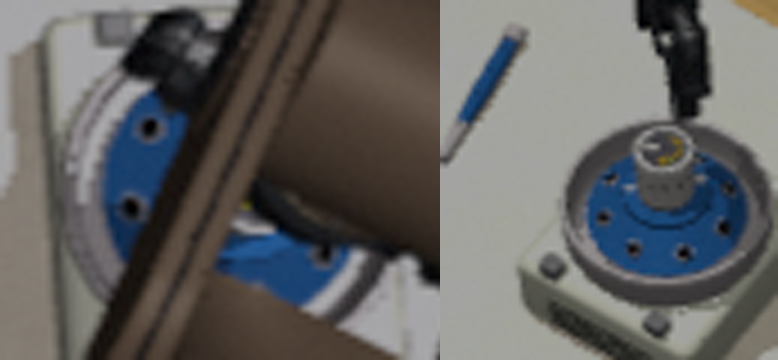

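Request:
jog_arm(
  targets="-7 -13 -20 0 0 -1 1; 0 0 -20 0 0 0 1; 0 0 -10 0 0 0 1; 0 0 0 0 0 0 1; 0 0 0 0 0 0 1",
)

```text
time: 4.52
eef_pos: [0.5637, -0.1821, 0.2119]
tcp_rot: [0.312, 0.95, -0.001, 0.006]
contact_force: [1.2, 0.7, 1.1]
opening: 1.002
```

```bash
python3 look.py a2; python3 -c "
from h import *
print(get_state()['tcp_rot'])"
```

```text
4.5167 [ 0.5637 -0.1821  0.2119] -1.4191684869275778 [1.2109 0.704  1.0914] [ 0.0399 -0.0495  0.047 ] 1.0023476604148138
yaw 53.62873965198489
[ 0.31172457  0.95015163 -0.00134056  0.00615415]
```

View pics/a2.png

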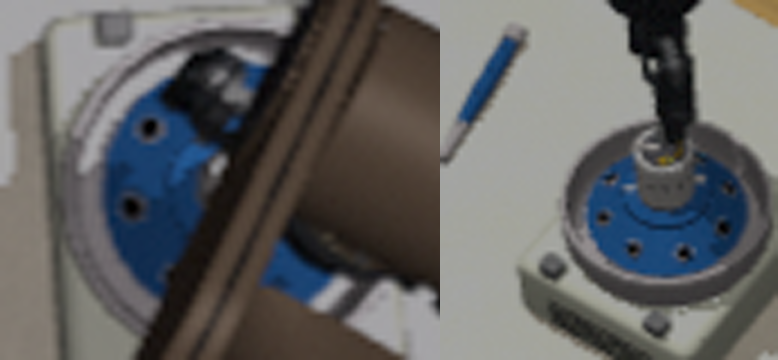

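Request:
jog_arm(
  targets="3 7 0 0.4 0.6 0 1; 0 0 0 0 0 0 1; 0 0 0 0 0 0 1; 0 0 0 0 0 0 1",
)

```text
time: 4.95
eef_pos: [0.569, -0.1752, 0.2164]
tcp_rot: [0.312, 0.95, 0.0, 0.002]
contact_force: [0.3, 0.5, 0.6]
opening: 1.0
```

Request:
jog_arm(
  targets="-1 0 -20 0 0 0 1; 0 0 -20 0 0 0 1; 0 0 -20 0 0 0 1; 0 0 -14 0 0 0 1; 0 0 -4 0 0 0 1; 0 0 0 0 0 0 1; 0 0 0 0 0 0 1; 0 0 0 0 0 0 1",
)

```text
time: 5.62
eef_pos: [0.5716, -0.1755, 0.1423]
tcp_rot: [0.311, 0.95, -0.001, 0.008]
contact_force: [0.6, 0.3, -0.8]
opening: 1.001
```

```bash
python3 look.py a3
```

```text
5.6167 [ 0.5716 -0.1755  0.1423] -1.406403475436964 [ 0.6117  0.2694 -0.7684] [ 0.0038  0.0212 -0.0787] 1.000884938031482
yaw 53.760451794495935
```

View pics/a3.png

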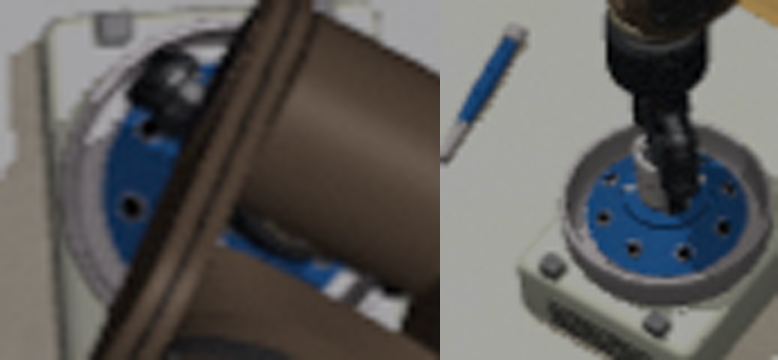

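Request:
jog_arm(
  targets="-2 0 -5 0.2 0.5 0 1; -2 0 -5 0.2 0.4 0 1; 0 0 -2 0 0 0 1; 0 0 0 0 0 0 1; 0 0 0 0 0 0 1",
)

```text
time: 6.13
eef_pos: [0.5688, -0.1764, 0.1323]
tcp_rot: [0.311, 0.95, -0.0, 0.002]
contact_force: [-0.9, 0.9, 0.2]
opening: 1.002
```

Request:
jog_arm(
  targets="-1.5 1.3 -4 0 0 0 1; 0 0 0 0 0 0 1; 0 0 0 0 0 0 1",
)

```text
time: 6.38
eef_pos: [0.5671, -0.175, 0.1279]
tcp_rot: [0.311, 0.95, -0.0, 0.002]
contact_force: [-0.6, 0.3, 0.6]
opening: 1.002
```

Request:
jog_arm(
  targets="0 0 0 0 0 0 0.15; 0 0 0 0 0 0 0.15; 0 0 0 0 0 0 0.15; 0 0 0 0 0 0 0.15; 0 0 0 0 0 0 0.15; 0 0 0 0 0 0 0.15",
  force=20,
)

```text
time: 6.88
eef_pos: [0.5672, -0.175, 0.128]
tcp_rot: [0.311, 0.95, -0.0, 0.002]
contact_force: [-0.1, -0.2, -0.0]
opening: 0.575
```

```bash
python3 look.py a4
```

```text
6.8833 [ 0.5672 -0.175   0.128 ] -1.4079797141211987 [-0.1308 -0.1994 -0.014 ] [-0.0076 -0.0365 -0.0189] 0.5746306334373783
yaw 53.75566811370865
```

View pics/a4.png

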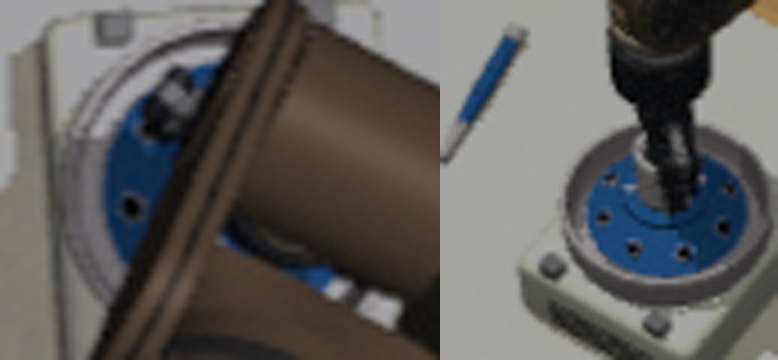

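Request:
jog_arm(
  targets="0 0 0 0 0 0 0.08; 0 0 0 0 0 0 0.08; 0 0 0 0 0 0 0.08",
)

```text
time: 7.23
eef_pos: [0.5673, -0.1748, 0.1281]
tcp_rot: [0.311, 0.95, -0.0, 0.002]
contact_force: [0.8, 0.1, -1.0]
opening: 0.541
```

Request:
jog_arm(
  targets="0 0 0 0 0 0 0.04; 0 0 0 0 0 0 0.04; 0 0 0 0 0 0 0.04",
)

```text
time: 7.48
eef_pos: [0.5677, -0.1744, 0.1284]
tcp_rot: [0.311, 0.95, 0.0, 0.002]
contact_force: [0.1, 0.0, 0.8]
opening: 0.523
```

Request:
jog_arm(
  targets="0 0 0 0 0 0 0; 0 0 0 0 0 0 0; 0 0 0 0 0 0 0",
)

```text
time: 7.73
eef_pos: [0.5677, -0.1744, 0.1285]
tcp_rot: [0.311, 0.95, 0.0, 0.002]
contact_force: [0.4, 0.6, -0.3]
opening: 0.509
```

Request:
jog_arm(
  targets="0 0 0 0 0 0 -0.1; 0 0 0 0 0 0 -0.1; 0 0 0 0 0 0 -0.1",
)

```text
time: 7.98
eef_pos: [0.5677, -0.1744, 0.1285]
tcp_rot: [0.311, 0.95, 0.0, 0.002]
contact_force: [-0.4, 1.5, -0.2]
opening: 0.515
```

Request:
jog_arm(
  targets="0 0 0 0 0 0 -1; 0 0 0 0 0 0 -1; 0 0 0 0 0 -2 -1; 0 0 0 0 0 -3 -1; 0 0 0 0 0 0 -1",
  force=30,
)

```text
time: 8.4
eef_pos: [0.5676, -0.1746, 0.1287]
tcp_rot: [0.354, 0.935, -0.0, 0.002]
contact_force: [0.6, 1.2, -0.3]
opening: 0.515
```

```bash
python3 look.py a5
```

```text
8.4 [ 0.5676 -0.1746  0.1287] -1.3173499155450397 [ 0.5812  1.1754 -0.3127] [ 0.1059 -0.0627 -0.031 ] 0.515346220905702
yaw 48.59251456638066
```

View pics/a5.png

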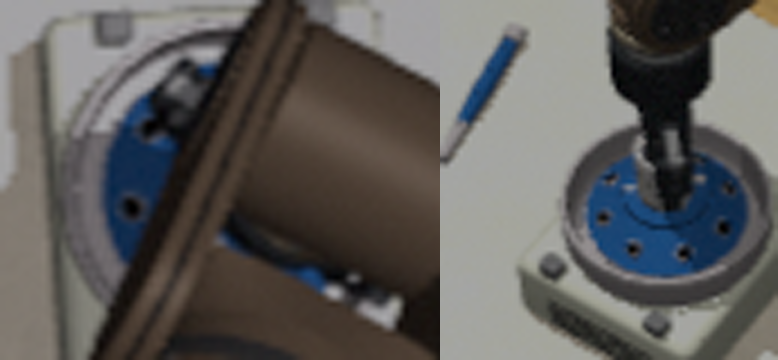

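Request:
jog_arm(
  targets="0 0 0.1 0 0 -4 -1; 0 0 0.1 0 0 -4 -1; 0 0 0.1 0 0 -4 -1; 0 0 0.1 0 0 -4 -1; 0 0 0 0 0 0 -1",
)

```text
time: 8.92
eef_pos: [0.5674, -0.1746, 0.1291]
tcp_rot: [0.482, 0.876, -0.0, 0.002]
contact_force: [0.6, -0.5, 0.5]
opening: 0.509
```

Request:
jog_arm(
  targets="0 0 0.1 0 0 -4 -1; 0 0 0.1 0 0 -4 -1; 0 0 0.1 0 0 -4 -1; 0 0 0.1 0 0 -4 -1; 0 0 0 0 0 0 -1",
)

```text
time: 9.33
eef_pos: [0.5674, -0.1741, 0.1291]
tcp_rot: [0.599, 0.801, -0.0, 0.001]
contact_force: [0.3, 1.2, -0.3]
opening: 0.511
```

```bash
python3 look.py a6
```

```text
9.3333 [ 0.5674 -0.1741  0.1291] -0.7536582574363385 [ 0.3133  1.2429 -0.3303] [ 0.0298 -0.0248 -0.0006] 0.5107247419029406
yaw 16.393117150106264
```

View pics/a6.png

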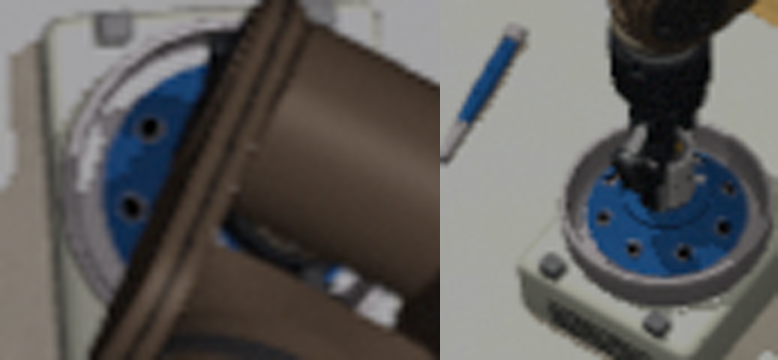

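Run:
```python
import cv2,numpy as np
a=[cv2.resize(cv2.imread(f"pics/{n}_rs.png")[135:175,210:250],None,fx=9,fy=9,interpolation=cv2.INTER_CUBIC) for n in("a5","a6")]
cv2.imwrite("pics/cmp.png",np.hstack(a))
```

```text
(no output)
```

View pics/cmp.png

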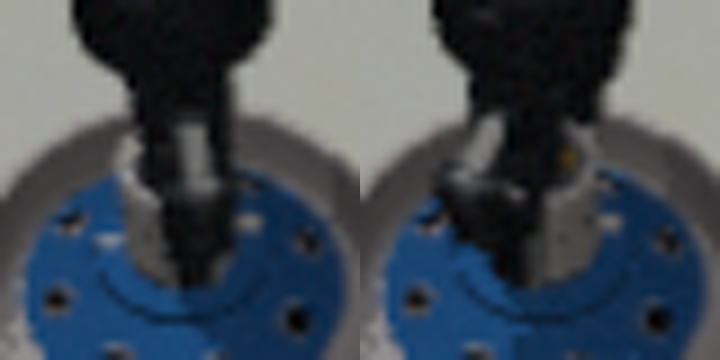

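Request:
jog_arm(
  targets="0 0 0.1 0 0 -4 -1; 0 0 0.1 0 0 -4 -1; 0 0 0.1 0 0 -4 -1; 0 0 0.1 0 0 -4 -1; 0 0 0.1 0 0 -4 -1; 0 0 0 0 0 0 -1",
)

```text
time: 9.93
eef_pos: [0.568, -0.1744, 0.1298]
tcp_rot: [0.728, 0.686, -0.0, 0.002]
contact_force: [0.3, 0.7, 0.8]
opening: 0.508
```

Request:
jog_arm(
  targets="0 0 0.1 0 0 -4 -1; 0 0 0.1 0 0 -4 -1; 0 0 0.1 0 0 -4 -1; 0 0 0.1 0 0 -4 -1; 0 0 0.1 0 0 -4 -1; 0 0 0 0 0 0 -1",
)

```text
time: 10.43
eef_pos: [0.5683, -0.1742, 0.1309]
tcp_rot: [0.834, 0.552, -0.0, 0.002]
contact_force: [-0.8, 0.9, -0.3]
opening: 0.51
```

Request:
jog_arm(
  targets="0 0 0.15 0 0 -4 -1; 0 0 0.15 0 0 -4 -1; 0 0 0.15 0 0 -4 -1; 0 0 0.15 0 0 -4 -1; 0 0 0.15 0 0 -4 -1; 0 0 0 0 0 0 -1",
)

```text
time: 10.93
eef_pos: [0.5685, -0.1742, 0.132]
tcp_rot: [0.914, 0.405, -0.0, 0.002]
contact_force: [0.5, -0.2, 0.9]
opening: 0.514
```

```bash
python3 look.py a7 190 115
```

```text
10.9333 [ 0.5685 -0.1742  0.132 ] 0.2722572545245918 [ 0.4621 -0.1818  0.8825] [-0.0144 -0.0003 -0.0295] 0.5140480592240324
yaw -42.21440073473908
```

View pics/a7.png

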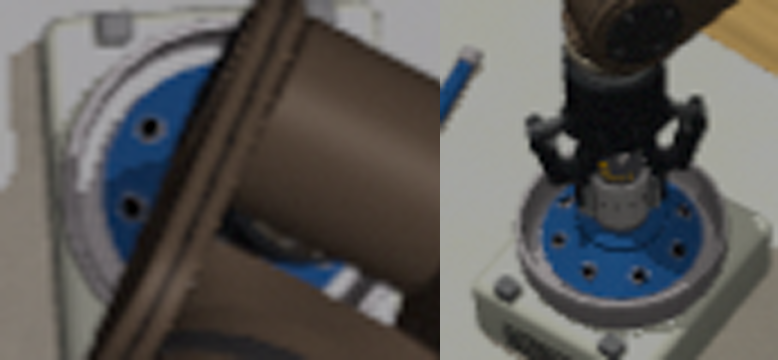

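Request:
jog_arm(
  targets="-0.1 0 0.2 0 0 -4 -1; 0 0 0.2 0 0 -4 -1; 0 0 0.2 0 0 -4 -1; 0 0 0.2 0 0 -4 -1; 0 0 0.2 0 0 -4 -1; 0 0 0 0 0 0 -1",
)

```text
time: 11.53
eef_pos: [0.5688, -0.1743, 0.1331]
tcp_rot: [0.97, 0.244, -0.0, 0.003]
contact_force: [-0.5, -0.1, 0.5]
opening: 0.512
```

Request:
jog_arm(
  targets="-0.1 0 0.2 0 0 -4 -1; 0 0 0.2 0 0 -4 -1; 0 0 0.2 0 0 -4 -1; 0 0 0.2 0 0 -4 -1; 0 0 0 0 0 0 -1",
)

```text
time: 11.95
eef_pos: [0.569, -0.1746, 0.1339]
tcp_rot: [0.994, 0.111, -0.0, 0.003]
contact_force: [-0.1, 1.1, 0.5]
opening: 0.514
```

```bash
python3 look.py a8 190 115
```

```text
11.95 [ 0.569  -0.1746  0.1339] 0.884788439555339 [-0.1414  1.1405  0.4651] [ 0.0234 -0.0095  0.0141] 0.5138967268459053
yaw -77.24457441449388
```

View pics/a8.png

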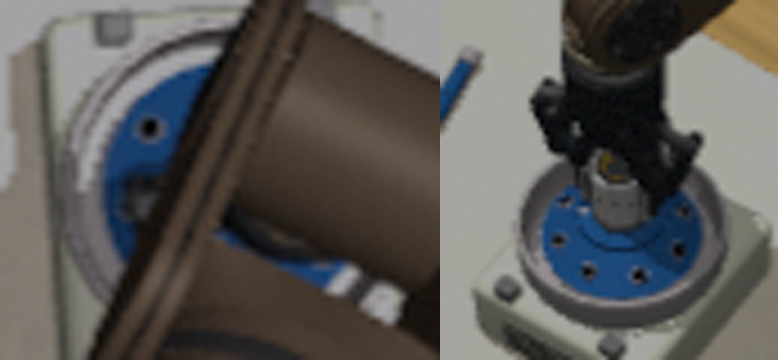

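Request:
jog_arm(
  targets="-0.2 0 0.15 0 0 -4 -1; -0.1 0 0.15 0 0 -4 -1; 0 0 0.1 0 0 -4 -1; 0 0 0.1 0 0 -4 -1; 0 0 0 0 0 0 -1; 0 0 0 0 0 0 -1; 0 0 0 0 0 0 -1",
)

```text
time: 12.63
eef_pos: [0.5691, -0.175, 0.1348]
tcp_rot: [1.0, -0.022, 0.0, 0.003]
contact_force: [0.3, -0.1, 0.4]
opening: 0.515
```

```bash
python3 look.py a9 190 115
python3 - <<'E'
import cv2,numpy as np
a=[cv2.resize(cv2.imread(f"pics/{n}_rs.png")[135:175,210:250],None,fx=9,fy=9,interpolation=cv2.INTER_CUBIC) for n in("a8","a9")]
cv2.imwrite("pics/cmp2.png",np.hstack(a))
E
```

```text
12.6333 [ 0.5691 -0.175   0.1348] 1.1509817893885823 [ 0.2652 -0.0917  0.4465] [-0.0088 -0.0242  0.029 ] 0.5145057023178121
yaw -92.47901874190529
```

View pics/cmp2.png

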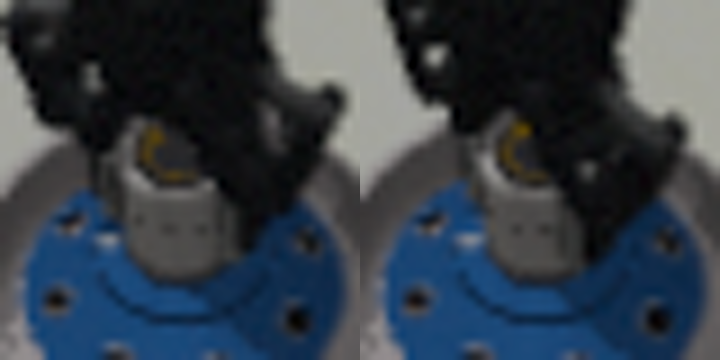

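Request:
jog_arm(
  targets="0 0 0.4 0 0 0 -1; 0 0 0.4 0 0 0 -1; 0 0 0.4 0 0 0 -1; 0 0 0 0 0 0 -1",
)

```text
time: 13.07
eef_pos: [0.5687, -0.1748, 0.1348]
tcp_rot: [1.0, -0.021, -0.0, 0.003]
contact_force: [0.9, -0.5, 0.4]
opening: 0.515
```

Request:
jog_arm(
  targets="0 0 0.4 0 0 0 -1; 0 0 0.4 0 0 0 -1; 0 0 0.4 0 0 0 -1; 0 0 0 0 0 0 -1",
)

```text
time: 13.4
eef_pos: [0.5682, -0.1746, 0.135]
tcp_rot: [1.0, -0.02, -0.001, 0.003]
contact_force: [2.8, 0.2, -1.5]
opening: 0.51
```

Request:
jog_arm(
  targets="0 0 0.8 0 0 0 -1; 0 0 0.8 0 0 0 -1",
)

```text
time: 13.57
eef_pos: [0.5681, -0.1747, 0.136]
tcp_rot: [1.0, -0.02, -0.001, 0.003]
contact_force: [1.0, -1.9, -2.9]
opening: 0.51
```

```bash
python3 look.py b1 190 115
```

```text
13.5667 [ 0.5681 -0.1747  0.136 ] 1.14831903218389 [ 1.0004 -1.9262 -2.944 ] [-0.0799 -0.2091 -0.0151] 0.5099190836870794
yaw -92.33291582831264
```

Request:
jog_arm(
  targets="0 0 0.8 0 0 0 -1; 0 0 0.8 0 0 0 -1",
)

```text
time: 13.83
eef_pos: [0.568, -0.1748, 0.1376]
tcp_rot: [1.0, -0.02, -0.001, 0.003]
contact_force: [0.6, -0.6, -1.8]
opening: 0.511
```

Request:
jog_arm(
  targets="0 0 1.5 0 0 0 -1; 0 0 1.5 0 0 0 -1; 0 0 1.5 0 0 0 -1",
)

```text
time: 14.08
eef_pos: [0.568, -0.1749, 0.1422]
tcp_rot: [1.0, -0.02, -0.001, 0.003]
contact_force: [-0.2, -0.1, -3.1]
opening: 0.511
```

Request:
jog_arm(
  targets="0 0 2 0 0 0 -1; 0 0 2 0 0 0 -1; 0 0 2 0 0 0 -1; 0 0 2 0 0 0 -1",
)

```text
time: 14.42
eef_pos: [0.567, -0.1742, 0.1511]
tcp_rot: [1.0, -0.02, -0.002, 0.002]
contact_force: [0.9, -0.4, -2.0]
opening: 0.506
```

Request:
jog_arm(
  targets="0 0 4 0 0 0 -1; 0 0 6 0 0 0 -1; 0 0 8 0 0 0 -1; 0 0 10 0 0 0 -1; 0 0 10 0 0 0 -1; 0 0 10 0 0 0 -1; 0 0 5 0 0 0 -1; 0 0 0 0 0 0 -1; 0 0 0 0 0 0 -1",
)

```text
time: 15.17
eef_pos: [0.5677, -0.1744, 0.2133]
tcp_rot: [1.0, -0.02, -0.0, 0.003]
contact_force: [0.1, 0.2, -1.7]
opening: 0.51
```

```bash
python3 look.py b2 190 100
python3 - <<'E'
from h import *
np.set_printoptions(precision=4,suppress=True)
t={"mtx":None}
t=read_camera("top")
# tray corners from crop (8x,offset 160,180): outer rim
c=[(133,48),(652,125),(598,488),(72,412)]
P=[atz(t,(160+u/8,180+v/8),.012) for u,v in c]
for p in P: print(p)
P=np.array(P);print("centre",P.mean(0),np.linalg.norm(P[1]-P[0]),np.linalg.norm(P[2]-P[3]),np.linalg.norm(P[3]-P[0]),np.linalg.norm(P[2]-P[1]))
y=(P[0]-P[1]+P[3]-P[2]);y/=np.linalg.norm(y);print("y",y,"empty mid",P.mean(0)+.052*y)
s=read_camera("scene");cv2.imwrite("pics/x.png",cv2.resize(s["pixels"][190:270,265:355],None,fx=8,fy=8,interpolation=cv2.INTER_CUBIC))
E
```

```text
15.1667 [ 0.5677 -0.1744  0.2133] 1.147390552607096 [ 0.0765  0.1768 -1.7218] [-0.0039  0.0105  0.0012] 0.5104035113620643
yaw -92.32579286085387
[0.6471 0.2625 0.012 ]
[0.6197 0.0557 0.012 ]
[0.477  0.0736 0.012 ]
[0.5033 0.28   0.012 ]
centre [0.5618 0.168  0.012 ] 0.20858580471394944 0.20809054087853743 0.14483777161195466 0.14382049399970545
y [0.1291 0.9916 0.    ] empty mid [0.5685 0.2195 0.012 ]
```

View pics/b2.png

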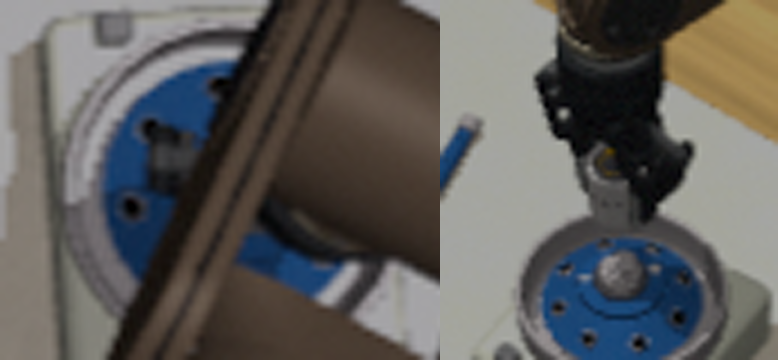

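View pics/x.png

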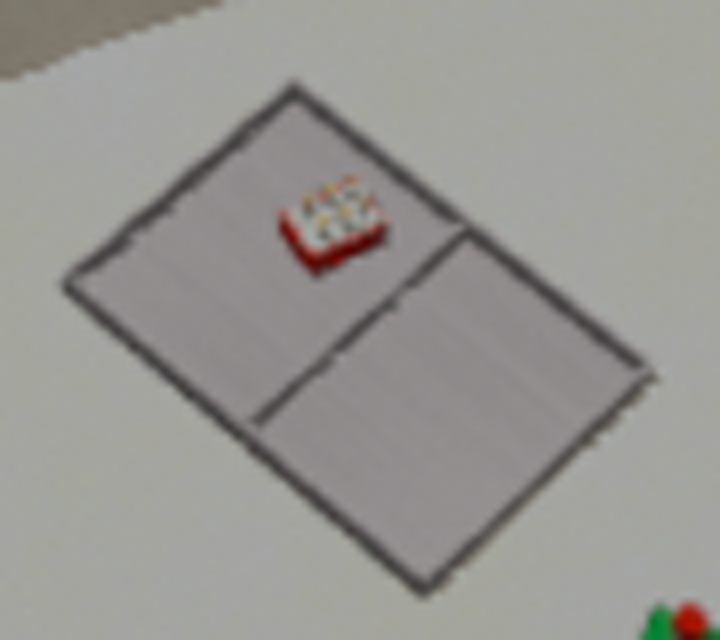

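Request:
jog_arm(
  targets="0 12 0 0 0 3 -1; 0 20 0 0 0 6 -1; 0 28 0 0 0 7 -1; 0 30 0 0 0 7 -1; 0 30 0 0 0 7 -1; 0 30 0 0 0 7 -1; 0 30 0 0 0 7 -1; 0 30 0 0 0 7 -1; 0 30 0 0 0 7 -1; 0 30 0 0 0 7 -1",
)

```text
time: 16.2
eef_pos: [0.5621, 0.101, 0.2033]
tcp_rot: [0.847, 0.531, -0.006, 0.002]
contact_force: [0.4, -0.1, -1.9]
opening: 0.51
```

Request:
jog_arm(
  targets="2 28 0 0 0 7 -1; 2 28 0 0 0 6 -1; 2 24 0 0 0 3 -1; 1 14 0 0 0 2 -1; 0 8 0 0 0 0 -1; 0 3 0 0 0 0 -1; 0 0 0 0 0 0 -1; 0 0 0 0 0 0 -1; 0 0 0 0 0 0 -1",
)

```text
time: 16.95
eef_pos: [0.5644, 0.2157, 0.1965]
tcp_rot: [0.747, 0.665, -0.01, 0.0]
contact_force: [0.5, 0.0, -2.1]
opening: 0.508
```

```bash
python3 look.py b3 280 150
python3 - <<'E'
from h import *
np.set_printoptions(precision=4,suppress=True)
g=get_state();print(g["tcp_rot"])
s=read_camera("scene");t=read_camera("top");print(atz(s,(321.2,240.7),.01))
a=[cv2.resize(t["pixels"][180:246,160:250],None,fx=4.4,fy=4.4,interpolation=cv2.INTER_CUBIC),cv2.resize(s["pixels"][180:246,275:365],None,fx=4.4,fy=4.4,interpolation=cv2.INTER_CUBIC)]
cv2.imwrite("pics/b3x.png",np.hstack(a))
E
```

```text
16.95 [0.5644 0.2157 0.1965] 0.32156557771565664 [ 0.5456  0.0061 -2.0892] [-0.0128 -0.02    0.0393] 0.50770434912546
yaw -6.637056100761612
[ 0.7469  0.6649 -0.0101  0.0001]
[0.5722 0.2288 0.01  ]
```

View pics/b3x.png

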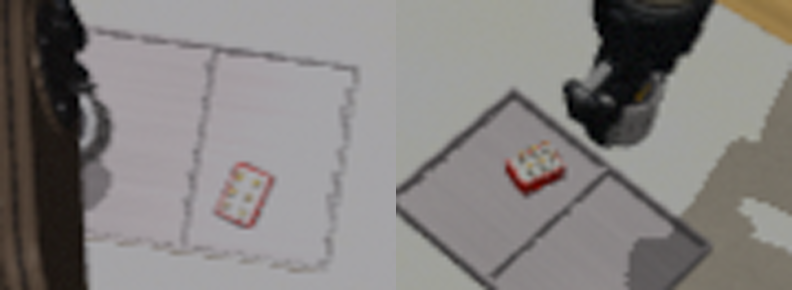

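Request:
jog_arm(
  targets="6 7 -12 0.8 -0.9 0 -1; 0 0 -20 0 0 0 -1; 0 0 -25 0 0 0 -1; 0 0 -25 0 0 0 -1; 0 0 -25 0 0 0 -1; 0 0 -15 0 0 0 -1; 0 0 -5 0 0 0 -1; 0 0 0 0 0 0 -1; 0 0 0 0 0 0 -1; 0 0 0 0 0 0 -1",
)

```text
time: 17.98
eef_pos: [0.5751, 0.2194, 0.0717]
tcp_rot: [0.749, 0.662, 0.006, 0.003]
contact_force: [-0.1, -0.1, -1.7]
opening: 0.512
```

Run:
```python
from h import *
np.set_printoptions(precision=4,suppress=True)
g=get_state();print(g["eef_pos"],g["tcp_rot"],g["contact_force"])
s=read_camera("scene");t=read_camera("top")
a=[cv2.resize(t["pixels"][180:246,160:250],None,fx=4.4,fy=4.4,interpolation=cv2.INTER_CUBIC),cv2.resize(s["pixels"][195:261,275:365],None,fx=4.4,fy=4.4,interpolation=cv2.INTER_CUBIC)]
cv2.imwrite("pics/b4x.png",np.hstack(a))
```

```text
[0.5751 0.2194 0.0717] [0.7492 0.6623 0.0062 0.0035] [-0.1348 -0.0794 -1.7337]
```

View pics/b4x.png

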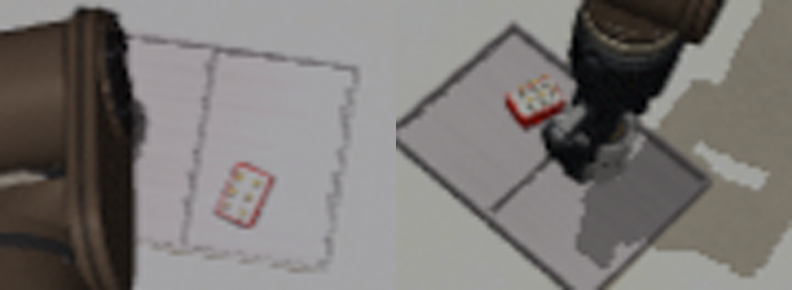

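Request:
jog_arm(
  targets="-2 2 -12 -0.2 0.6 0 -1; -2 1 -12 0 0.5 0 -1; 0 0 -10 0 0.1 0 -1; 0 0 -6 0 0 0 -1; 0 0 -3 0 0 0 -1; 0 0 0 0 0 0 -1; 0 0 0 0 0 0 -1",
)

```text
time: 18.67
eef_pos: [0.5724, 0.2235, 0.0271]
tcp_rot: [0.749, 0.663, -0.001, -0.001]
contact_force: [-0.3, -0.3, -1.9]
opening: 0.511
```

Request:
jog_arm(
  targets="0 0 -4 0 0 0 -1; 0 0 -4 0 0 0 -1; 0 0 -3 0 0 0 -1; 0 0 -2 0 0 0 -1; 0 0 0 0 0 0 -1; 0 0 0 0 0 0 -1",
)

```text
time: 19.17
eef_pos: [0.5731, 0.2236, 0.0135]
tcp_rot: [0.749, 0.663, -0.001, -0.001]
contact_force: [0.3, -0.0, -1.6]
opening: 0.513
```

Request:
jog_arm(
  targets="0 0 -1 0 0 0 -1; 0 0 -1 0 0 0 -1; 0 0 -1 0 0 0 -1",
)

```text
time: 19.42
eef_pos: [0.5737, 0.2237, 0.011]
tcp_rot: [0.749, 0.663, 0.0, -0.001]
contact_force: [0.4, -0.4, -2.4]
opening: 0.512
```

Request:
jog_arm(
  targets="0 0 -1 0 0 0 -1; 0 0 -1 0 0 0 -1; 0 0 -1 0 0 0 -1",
)

```text
time: 19.67
eef_pos: [0.5739, 0.2238, 0.0081]
tcp_rot: [0.749, 0.662, 0.0, -0.0]
contact_force: [1.6, 0.5, -1.2]
opening: 0.512
```

Request:
jog_arm(
  targets="0 0 -0.7 0 0 0 -1; 0 0 -0.7 0 0 0 -1; 0 0 -0.7 0 0 0 -1",
)

```text
time: 19.92
eef_pos: [0.5738, 0.2238, 0.0056]
tcp_rot: [0.749, 0.662, 0.0, -0.0]
contact_force: [0.5, -0.3, -1.6]
opening: 0.508
```

Request:
jog_arm(
  targets="0 0 -0.6 0 0 0 -1; 0 0 -0.6 0 0 0 -1; 0 0 0 0 0 0 -1",
)

```text
time: 20.17
eef_pos: [0.5739, 0.2238, 0.0047]
tcp_rot: [0.749, 0.662, 0.0, -0.001]
contact_force: [-0.1, -0.2, -1.6]
opening: 0.513
```

Request:
jog_arm(
  targets="0 0 -0.5 0 0 0 -1; 0 0 -0.5 0 0 0 -1",
)

```text
time: 20.33
eef_pos: [0.5741, 0.2239, 0.0045]
tcp_rot: [0.749, 0.663, 0.0, -0.001]
contact_force: [-1.9, -1.7, 2.6]
opening: 0.512
```

Request:
jog_arm(
  targets="0 0 0 0 0 0 0.06; 0 0 0 0 0 0 0.1; 0 0 0 0 0 0 0.2; 0 0 0 0 0 0 0.4; 0 0 0 0 0 0 0.6; 0 0 0 0 0 0 0.6; 0 0 0 0 0 0 0.6",
)

```text
time: 20.92
eef_pos: [0.5758, 0.2242, 0.0055]
tcp_rot: [0.749, 0.662, 0.002, 0.001]
contact_force: [0.8, -0.3, 0.1]
opening: 0.802
```

Request:
jog_arm(
  targets="0 0 5 0 0 0 0.6; 0 0 12 0 0 0 0.6; 0 0 20 0 0 0 0.6; 0 0 25 0 0 0 0.6; 0 0 30 0 0 0 0.6; 0 0 30 0 0 0 0.6; 0 0 30 0 0 0 0.6; 0 0 30 0 0 0 0.6; 0 0 0 0 0 0 0.6",
)

```text
time: 21.67
eef_pos: [0.572, 0.2234, 0.2003]
tcp_rot: [0.749, 0.663, 0.001, -0.0]
contact_force: [0.2, 1.4, 1.2]
opening: 0.802
```

Request:
jog_arm(
  targets="-10 -30 0 0 0 0 0.6; -10 -40 0 0 0 0 0.6; -10 -40 0 0 0 0 0.6; -10 -40 0 0 0 0 0.6; -10 -30 0 0 0 0 0.6; 0 0 0 0 0 0 0.6; 0 0 0 0 0 0 0.6; 0 0 0 0 0 0 0.6",
)

```text
time: 22.33
eef_pos: [0.5215, 0.0386, 0.2131]
tcp_rot: [0.748, 0.664, 0.009, 0.007]
contact_force: [0.1, 0.6, -0.3]
opening: 0.802
```

Run:
```python
from h import *
np.set_printoptions(precision=4,suppress=True)
g=get_state();print(g["time"],g["eef_pos"],g["contact_force"])
s=read_camera("scene");t=read_camera("top")
for n in("nut","tray_empty","bur_block"):
    a=mark_of(n,t)[:1];b=mark_of(n,s)[:1];print(n,a,b)
    if a and b: print(tri(t,a[0]["uv"],s,b[0]["uv"]))
a=[cv2.resize(t["pixels"][180:246,160:250],None,fx=4.4,fy=4.4,interpolation=cv2.INTER_CUBIC),cv2.resize(s["pixels"][195:261,275:365],None,fx=4.4,fy=4.4,interpolation=cv2.INTER_CUBIC)]
cv2.imwrite("pics/b5x.png",np.hstack(a));cv2.imwrite("pics/b5s.png",s["pixels"])
```

```text
22.3333 [0.5215 0.0386 0.2131] [ 0.1032  0.6391 -0.2578]
nut [{'uv': [266.5, 153.3], 'p': 0.62}] [{'uv': [319.2, 238.2], 'p': 0.78}]
(array([0.6845, 0.1152, 0.1597]), np.float64(0.28236635488264755))
tray_empty [{'uv': [187.7, 212.4], 'p': 0.88}] [{'uv': [319.9, 241.6], 'p': 0.84}]
(array([ 0.5665,  0.2256, -0.0073]), np.float64(0.005882685224158687))
bur_block [] []
```

View pics/b5x.png

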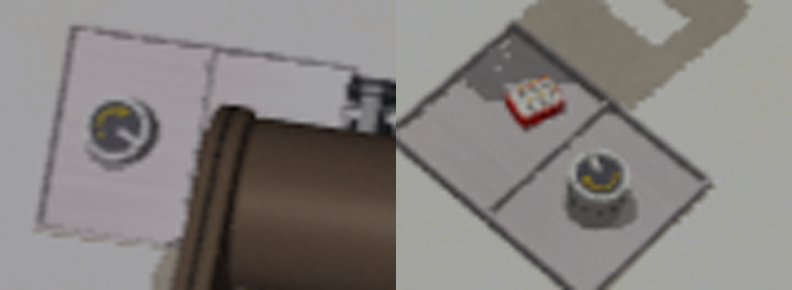

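View pics/b5s.png

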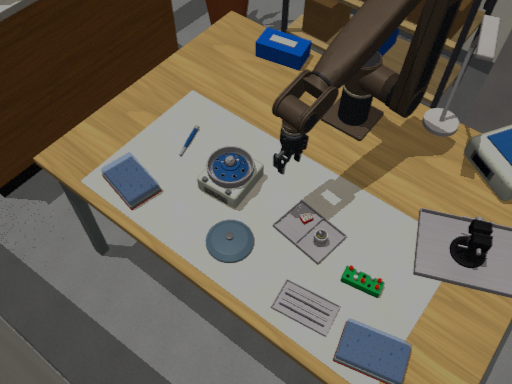

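The nut stands upright near the middle of the empty half: about (118,128) in the left crop and (600,185) in the right one. The gripper is well clear, and the bur block, lid, rack and handpiece look unmoved.

```bash
python3 -c "
from h import *
g=get_state();print(g['time'],g['dq'])
print(sign_off())"
```

```text
22.7333 [-6.32497832e-03  1.50459241e-04  5.25278479e-04  7.02591380e-06
  7.29141913e-05 -4.33818531e-04]
the job is handed in; nothing more can be done
None
```

The nut is off the spindle and standing upright near the middle of the tray's empty half. I handed the job in at about 22.7 s; no verdict was reported.

- **Undoing:** I gripped the nut on two opposite flats with 30 N and turned it about 146° clockwise. The gripper followed the nut's climb of about 6 mm. By my estimate the white line ended about 4° past the dot. The line itself was hidden by the gripper, so I judged this from the turned angle and the yellow arc on top, which agreed.
- **Lifting and placing:** I drew it up in small steps. Wrist force readings while turning and lifting were about 3 N or less on any axis, but I only read them at the end of each move. It touched down on the tray floor with about 4 N.
- **Last checks:** In the final pictures the nut is inside the walls, the gripper is clear, and the bur block, lid, rack and handpiece look unmoved by eye.
- **Checks that failed or disagreed:**
    - In the last top picture the network mistook the lid for the nut, so its two-camera position was useless. I relied on the pictures and the release pose, about (0.574, 0.224).
    - The bur block was not detected in the last pictures. I only saw it by eye.
    - My estimates of the middle of the empty half differed by up to about 1 cm between cameras, well inside the allowed margin.

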